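# Lock the collar of the wide brush-washing pot

### The job

Close the wider of the two brush-washing pots for the night: turn the steel lock collar round its lid clockwise, seen from above, until the collar's upright tab lines up with the black arrow on the lid. Do not turn past the arrow to the end stop, and leave the narrower pot's collar as it is.

Things in the scene. Friction and masses are not known exactly. Their poses are not given: they have to be found in the camera images.
- wide_collar (a joint): Angle (rad) of the wide pot's lock collar: 0 with the tab in line with the lid's arrow (locked), negative while unlocked; grows as the collar turns clockwise seen from above. It starts between -1.3 and -0.7; end stops at -1.5 and +0.4. The collar is captive (it only turns), has light friction of about 0.12 N m (about 2 N at the tab) and stays where it is left.
- wide_pot_lid (a point): Centre of the wide pot's lid, on the collar's axis, at the height of the collar's top (the lid stands 3 mm higher). The pot is fixed to the table, aluminium, 120 mm in diameter, 75 mm high without lid; its white lid is 84 mm across and the steel collar round it 128 mm, top 90 mm above the table. Axes: z up, x along the black arrow painted on the lid, from the centre towards the rim: the tab belongs in this direction. Two pots and some jars stand here: this is the wider pot.
- wide_tab (a point): Middle of the gripping part of the wide pot's collar tab: an upright dark steel plate standing on the collar, 12 mm thick (along the turning direction), 30 mm long (radially), rising 45 mm above the collar's top. This point lies on the collar 60 mm from the axis, 112.5 mm above the table, 22.5 mm above the collar's top. Axes: x radially outwards, y across the thickness, z up.
- narrow_tab (a point): The same point of the other, narrower pot's collar tab (pot 84 mm in diameter, collar top 75 mm and tab top 120 mm above the table, tab 42 mm from its axis, also 12 mm thick). This collar is to be left as it is.

How it is judged:
By the outcome, as a careful person would: the job done as asked, in the order asked, and still so for the second after the job is handed in, with the robot touching nothing.
It also fails if it takes over 32 s, if anything falls off the work surface, if the arm or the gripper's body presses on something with over 40 N, if the wrist force passes 120 N, or if a joint passes its speed limit or range.

### The arm

A 6-joint arm with a two-finger parallel gripper is mounted at the origin on the work surface. World frame = base frame: x ahead of the robot, y to its left, z up, the work surface at z = 0. Lengths are in m, angles in degrees, forces in N, time in s.
With the tool pointing down it reaches from about 0.375 to 0.9 m from the base axis. Payload 3.1 kg.
Tool frame: the origin (TCP) lies midway between the tips of the shut fingers; the grasp point (between the pads) lies 19 mm behind it; x points along the fingers, y is the direction in which the jaws open and shut, and the axes are right-handed (so a half turn about x gives the same grasp; the last joint's range is limited). The gripper opens to 87 mm and grips with 3 to 60 N. Pads are 19 mm wide; open, the fingers measure 117 mm over their backs; the gripper's body (75 mm by 190 mm) begins 51 mm behind the grasp point.
Start: joints at [-77.55, 30.224, 82.088, -0, 67.689, -10.227], TCP at [0.241, -0.577, 0.223] pointing down, gripper open.
Joint ranges: [-176.69, 176.69], [-43.24, 126.21], [12.49, 139.97], [-82, 262], [0, 151.66], [-163.58, 163.58]. Speed limits (degrees/s): [159.86, 159.86, 180, 180, 180, 180].

### API

Orientations are given as a 3x3 rotation matrix whose columns are the frame's x, y, z axes.
In Python, from rig import bot gives the robot as it stands.
- The arm moves only by the tool play_rows, never from a script. Its argument "motion" is a list of rows, each a list of 3 entries, a list of its own where there are three numbers: the shift along the tool's x, y, z in mm, then the turn, a rotation vector about the tool's x, y, z in degrees, then the opening, from 0 (shut) to 1 (fully open). A call has 1 to 8 rows; each row is the pose to reach, as a shift and turn from the pose commanded when the call began, along the tool's axes at that moment; what a row does not reach only later rows make up. A row lasts 1/10 s, in which the tool goes at most 50 mm and 8.59 degrees, less where a joint would pass 70% of its speed; a pose out of reach is approached as far as the arm can. A call with a gripper value outside its range is refused whole. The fingers move at their own pace and stop on an object; the grip force is fixed at half the most. Time passes only in rows, so rows that repeat a pose let the fingers close. It gives the time, the measured TCP pose, the force and the opening at its end, in the units of the state.
- bot.read_state(): the state, without advancing time (a new reading comes with each control period).
- bot.capture(name): name is "side" or "top" or "wrist"; returns a dict with "img" (420x560x3 uint8, blue, green, red), "mtx" (3x3 intrinsics, pixels), "rvec" (rotation vector, rad) and "tvec" (3), from world to camera coordinates, as OpenCV has them. Camera axes: x right, y down, z forward; pixel columns grow to the right and rows downward; lengths in m; the calibration is good to about 2 mm. A picture is of the moment at which its call begins. There is no depth.
- bot.hand_in(): hands the job in, once; it reports no verdict.
The state is a dict: "time_s": time; "joint_positions": joint angles; "qvel": joint speeds; "tau": joint torques, N m; "position": TCP position; "tcp_rot": TCP orientation; "force": force on the tool from outside, world axes, zero at the start; "moment": the same for the moment, N m; "opening": opening from 0.0 (shut) to 1.0 (fully open).
Only numpy, scipy, OpenCV 4.12 (cv2) and the standard library are available. Lean on these libraries where they do the work, as an engineer would, in place of code of your own. Each camera call takes 0.05 s, during which the arm holds its last target.

## Working session

There is one attempt and no reset: what is moved stays moved. The work goes in short steps, Python scripts to look and compute and a tool call to move; the robot and the scene stay as the last step left them, time stands still between calls to the robot, and variables do not carry over. Pictures are saved under pics/ and viewed, and the job is handed in when it is done.

Besides the shell and the picture viewer there is one more tool, called after ">>>" as name(argument=value, ...), one argument or row to a line, values as JSON. play_rows: Moves the arm, as the interface text tells. Its arguments: {"type":"object","properties":{"motion":{"type":"array"}},"required":["motion"]}

```bash
mkdir -p pics
python3 - <<'E'
from rig import bot
import cv2
s=bot.read_state();print(s)
for n in("top","side","wrist"):
    c=bot.capture(n);cv2.imwrite(f"pics/{n}0.png",c["img"]);print(n,c["mtx"].tolist(),c["rvec"],c["tvec"])
E
```

```text
{'time_s': 0.0, 'joint_positions': array([-7.75493383e+01,  3.02794170e+01,  8.21575695e+01, -7.01985374e-04,
        6.76874216e+01, -1.02276486e+01]), 'qvel': array([ 0.0462905 , -0.01172752, -0.0432539 , -0.05958304, -0.05585986,
        0.02696962]), 'tau': array([-2.01162334e-04, -4.40045035e+01, -1.76589310e+01,  6.32855552e-02,
        5.84521727e-02, -1.53975193e-04]), 'position': array([ 0.24083207, -0.57593841,  0.22156022]), 'tcp_rot': array([[-4.79203863e-04,  3.85560573e-01, -9.22682402e-01],
       [ 2.11781925e-03, -9.22680048e-01, -3.85560689e-01],
       [-9.99997643e-01, -2.13883672e-03, -3.74395758e-04]]), 'force': array([ 0.22799352, -0.78252294,  0.24746648]), 'moment': array([-0.03805164, -0.03074463,  0.05543887]), 'opening': 0.9974656314982526}
top [[456.2318625143417, 0.0, 275.2942360764695], [0.0, 456.2318625143417, 208.7309717439012], [0.0, 0.0, 1.0]] [ 2.11591669 -2.16358209  0.12434218] [0.01508243 0.60002836 0.76425489]
side [[423.65819148422753, 0.0, 276.22162702974157], [0.0, 423.65819148422753, 215.21143032185861], [0.0, 0.0, 1.0]] [ 0.5771188  -2.56601911  1.3060672 ] [0.52990885 0.245121   0.540759  ]
wrist [[297.7811242954738, 0.0, 277.4497966414919], [0.0, 297.7811242954738, 216.13018166251936], [0.0, 0.0, 1.0]] [-2.39204779  1.59400659  0.2509379 ] [-0.62366907 -0.03730363  0.39106956]
```

View pics/top0.png

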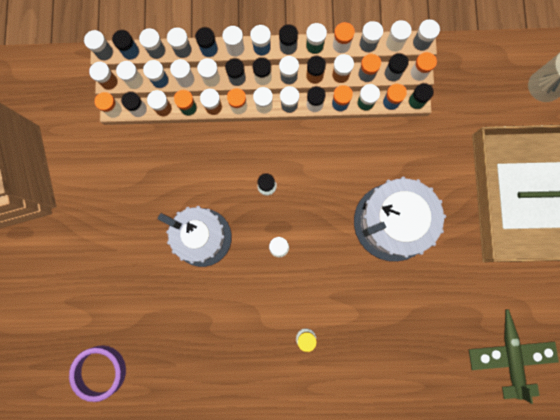

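View pics/side0.png

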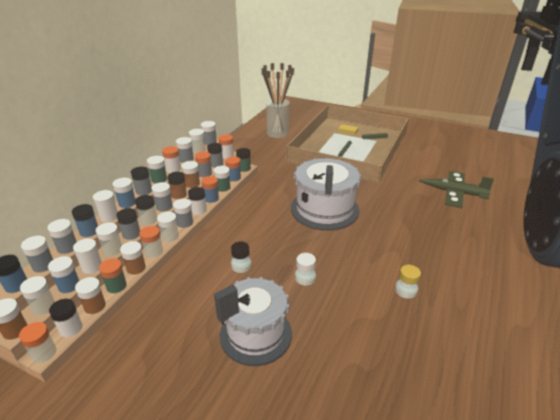

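View pics/wrist0.png

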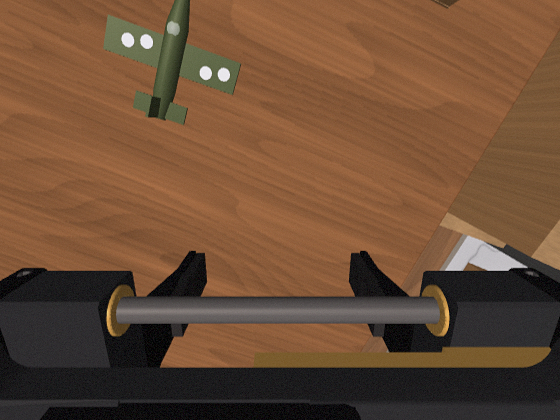

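The top view shows the wide pot at about (403,217), its tab near (374,229) and the arrow tip near (386,209). The narrow pot is at (195,233). I'll zoom in and measure next.

```bash
cat > h.py <<'E'
import numpy as np,cv2
def ray(c,uv,z):
    R=cv2.Rodrigues(np.array(c["rvec"],float))[0];t=np.array(c["tvec"],float).ravel()
    d=R.T@np.linalg.inv(c["mtx"])@np.array([uv[0],uv[1],1.]);o=-R.T@t
    return o+d*(z-o[2])/d[2]
def proj(c,p):
    return cv2.projectPoints(np.array(p,float).reshape(-1,3),np.array(c["rvec"]),np.array(c["tvec"]),c["mtx"],None)[0].reshape(-1,2)
E
python3 - <<'E'
from rig import bot
import cv2,numpy as np
from h import *
c=bot.capture("top");im=c["img"]
x0,y0=340,165
cr=im[y0:y0+105,x0:x0+120]
cv2.imwrite("pics/topcrop.png",cv2.resize(cr,None,fx=5,fy=5,interpolation=cv2.INTER_CUBIC))
m=(im.min(2)>215).astype(np.uint8); m[:,:340]=0;m[:,460:]=0;m[:165]=0;m[270:]=0
cs,_=cv2.findContours(m,0,2)
k=max(cs,key=cv2.contourArea)
print(cv2.fitEllipse(cv2.convexHull(k)),cv2.contourArea(k))
e=cv2.fitEllipse(cv2.convexHull(k))
print(ray(c,e[0],.093))
d=bot.capture("side")["img"][145:235,280:370]
cv2.imwrite("pics/sidecrop.png",cv2.resize(d,None,fx=6,fy=6,interpolation=cv2.INTER_CUBIC))
E
```

```text
((404.9584655761719, 215.90692138671875), (50.245086669921875, 52.05949783325195), 116.44873809814453) 1803.0
[ 0.57612644 -0.21143383  0.093     ]
```

View pics/topcrop.png

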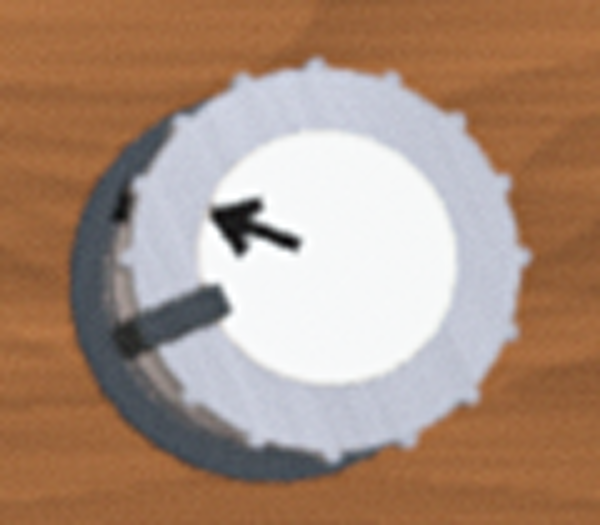

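View pics/sidecrop.png

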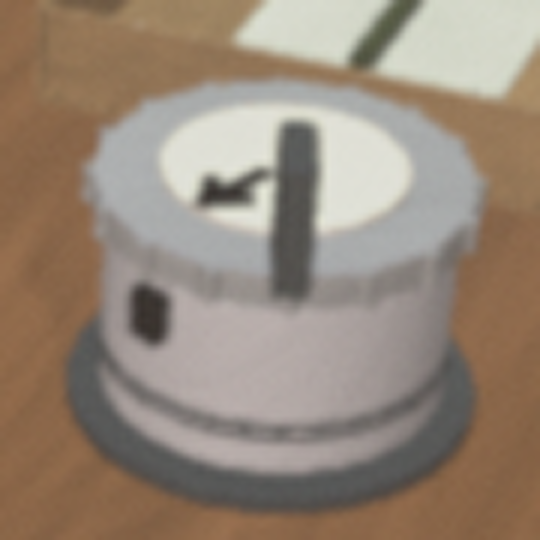

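The crop shows the arrow from tail (298,244) to tip (212,214). The tab's top face runs from about (222,297) to (140,332).

Run:
```python
from rig import bot
import cv2,numpy as np
from h import *
c=bot.capture("top");im=c["img"]
f=lambda u,v:(340+(u+.5)/5-.5,165+(v+.5)/5-.5)
C=np.array([0.57613,-.21143])
# arrow: dark pixels within lid
ys,xs=np.mgrid[0:420,0:560]
g=im.max(2)
r=np.hypot(xs-404.96,ys-215.9)
lab=((g<120)&(xs>378)&(xs<405)&(ys>200)&(ys<216))
n,l,st,cen=cv2.connectedComponentsWithStats(lab.astype(np.uint8))
print(st[1:],cen[1:])
w=np.where(lab,np.clip(230.-g,0,None),0); cx,cy=(w*xs).sum()/w.sum(),(w*ys).sum()/w.sum()
an=lambda v:np.degrees(np.arctan2(v[1],v[0]))
P=ray(c,(cx,cy),.093)[:2];print("arrow centroid",P,an(P-C))
a=ray(c,f(298,244),.093)[:2];b=ray(c,f(212,214),.093)[:2];print("arrow",an(b-a),an(b-C),an(a-C))
for z in (.135,):
  i=ray(c,f(220,298),z)[:2];o=ray(c,f(138,332),z)[:2]
  m=(i+o)/2;print("tab",i,o,np.linalg.norm(o-i),an(o-i),an(m-C),np.linalg.norm(m-C),m)
s=bot.capture("side")
# tab centre top in side: check
print(proj(s,[[*C,.093],[*m,.135]]), "crop->", (np.array(proj(s,[[*C,.093],[*m,.135]]))-[280,145])*6)
print(proj(c,[[*C,.09]]))
```

```text
[[382 205  18  11  84]] [[388.91666667 209.77380952]]
arrow centroid [ 0.58690971 -0.18573151] 67.24347169082529
arrow 68.94174296808335 67.81000958477043 64.50807794074315
tab [ 0.55913613 -0.16684326] [ 0.54919425 -0.14114325] 0.027555965860990756 111.1486340208875 110.92772130705832 0.061493352541139426 [ 0.55416519 -0.15399326]
[[326.72809214 171.83072564]
 [328.7962666  168.7686502 ]] crop-> [[280.36855287 160.98435382]
 [292.7775996  142.61190123]]
[[404.4848326  216.12654864]]
```

Arrow bearing is about 68° and the tab is at about 111°, so the collar needs about 43° clockwise. I'll plan the approach above the tab next.

```bash
cat >> h.py <<'E'
from scipy.spatial.transform import Rotation as Ro
def Rt(yang):
    a=np.radians(yang);x=np.array([0,0,-1.]);y=np.array([np.cos(a),np.sin(a),0])
    return np.column_stack([x,y,np.cross(x,y)])
def plan(s,p,yang):
    R=np.array(s["tcp_rot"]);sh=R.T@(np.array(p)-s["position"])*1000
    return sh.round(1),Ro.from_matrix(R.T@Rt(yang)).as_rotvec(degrees=True).round(2)
E
python3 - <<'E'
from rig import bot
from h import *
c=bot.capture("side")
print("side centre",ray(c,(280+(286.5)/6,145+167/6),.093))
s=bot.read_state()
C=np.array([0.576,-.2114]);a=np.radians(111)
T=C+.06*np.array([np.cos(a),np.sin(a)]);print(T)
print(plan(s,[*T,.222],21))
E
```

```text
side centre [ 0.57294736 -0.20857266  0.093     ]
[ 0.55449792 -0.15538517]
(array([   0.5, -267.7, -451.7]), array([-8.832e+01, -1.000e-02,  1.000e-02]))
```

>>> play_rows(
  motion=[
    [[0,-24,-41],[-8,0,0],1],
    [[0,-48,-82],[-16,0,0],1],
    [[0,-72,-123],[-24,0,0],1],
    [[0,-96,-164],[-32,0,0],1],
    [[0,-120,-205],[-40,0,0],1],
    [[0,-144,-246],[-48,0,0],1],
    [[0,-168,-287],[-56,0,0],1],
    [[0,-168,-287],[-56,0,0],1],
  ],
)

```text
time_s: 1.2
position: [0.4434, -0.3058, 0.2227]
tcp_rot: [[0.001, 0.982, -0.188], [0.002, -0.188, -0.982], [-1.0, 0.0, -0.003]]
force: [-1.1, -0.2, 0.3]
opening: 0.998
```

Run:
```python
from rig import bot
from h import *
s=bot.read_state()
print(s["position"],plan(s,[.5535,-.1545,.222],21))
```

```text
[ 0.44340095 -0.30578543  0.22265937] (array([   1.1,   79.7, -169.3]), array([-31.85,  -0.14,  -0.05]))
```

>>> play_rows(
  motion=[
    [[0,16,-34],[-7,0,0],1],
    [[0,32,-68],[-14,0,0],1],
    [[0,48,-102],[-21,0,0],1],
    [[0,64,-136],[-27,0,0],1],
    [[0,80,-169],[-32,0,0],1],
    [[0,80,-169],[-32,0,0],1],
    [[0,80,-169],[-32,0,0],1],
  ],
)

```text
time_s: 1.9
position: [0.5527, -0.1611, 0.2225]
tcp_rot: [[-0.0, 0.935, 0.353], [-0.001, 0.353, -0.935], [-1.0, -0.001, 0.001]]
force: [-0.5, -0.4, 1.0]
opening: 1.0
```

Run:
```python
from rig import bot
from h import *
s=bot.read_state()
print(s["position"],s["joint_positions"],plan(s,[.5535,-.1545,.222],21))
for n in ("wrist","top"):
  c=bot.capture(n);cv2.imwrite(f"pics/{n}1.png",c["img"])
  C=np.array([0.5745,-.210])
  print(proj(c,[[*C,.093],[.5535,-.1545,.135]]))
```

```text
[ 0.55271491 -0.16106781  0.22247936] [-2.73396479e+01  2.64194731e+01  8.93128595e+01 -4.87693787e-02
  6.42663175e+01 -4.80140796e+01] (array([ 0.5,  3.1, -5.9]), array([-0.3 ,  0.03,  0.03]))
[[281.86787852 256.09681064]
 [282.70228631 215.05427528]]
[[404.13748401 216.9132591 ]
 [375.75676692 228.02003378]]
```

View pics/wrist1.png

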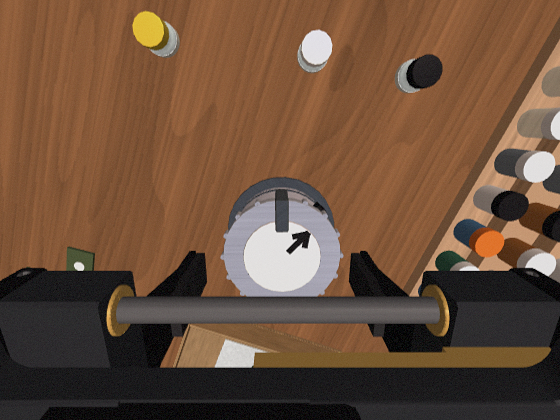

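Wrist view: the tab is upright at (282,212), the lid centre is at (282,256) and the arrow tip at (309,232). All agree with the predicted positions. Refining the bearings from this view.

Run:
```python
from rig import bot
from h import *
c=bot.capture("wrist");im=c["img"]
cv2.imwrite("pics/w1c.png",cv2.resize(im[170:310,210:350],None,fx=4.2,fy=4.2,interpolation=cv2.INTER_CUBIC))
m=(im.min(2)>205).astype(np.uint8);m[:, :230]=0;m[:,335:]=0;m[:210]=0;m[292:]=0
k=max(cv2.findContours(m,0,2)[0],key=cv2.contourArea);e=cv2.fitEllipse(cv2.convexHull(k));print(e)
C=ray(c,e[0],.093);print("C",C)
ys,xs=np.mgrid[0:420,0:560];g=im.max(2).astype(float)
M=(g<170)&(xs>284)&(xs<316)&(ys>226)&(ys<258)&(np.hypot(xs-e[0][0],ys-e[0][1])<36)
w=np.where(M,220-g,0);P=ray(c,((w*xs).sum()/w.sum(),(w*ys).sum()/w.sum()),.093)
an=lambda v:np.degrees(np.arctan2(v[1],v[0]))
print("arrow",an((P-C)), an(ray(c,(309,232),.093)-ray(c,(289,253),.093)))
s=bot.read_state();print(plan(s,[.5535,-.1545,.100],21))
```

```text
((282.6207580566406, 255.50418090820312), (69.4891586303711, 76.14861297607422), 87.5769271850586)
C [ 0.57421858 -0.21007593  0.093     ]
arrow 66.79530771538441 69.86030333961114
(array([122.5,   4.2,  -6.7]), array([-0.45,  0.01,  0.03]))
```

View pics/w1c.png

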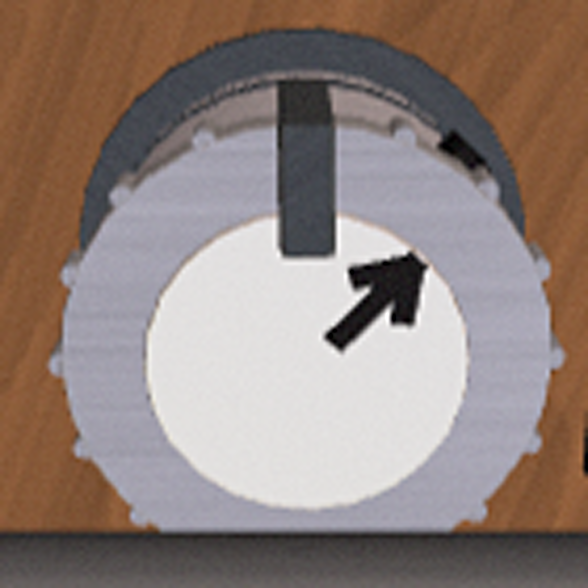

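>>> play_rows(
  motion=[
    [[15,4,-6],[0,0,0],1],
    [[40,4,-6],[0,0,0],1],
    [[60,4,-6],[0,0,0],1],
    [[60,4,-6],[0,0,0],1],
    [[60,4,-6],[0,0,0],1],
  ],
)

```text
time_s: 2.55
position: [0.5539, -0.155, 0.1627]
tcp_rot: [[-0.0, 0.936, 0.351], [0.0, 0.351, -0.936], [-1.0, -0.0, -0.0]]
force: [0.2, -0.4, 0.5]
opening: 1.002
```

Run:
```python
from rig import bot
from h import *
c=bot.capture("wrist");s=bot.read_state();print(plan(s,[.5535,-.1545,.102],21),s["position"])
cc=bot.capture("wrist");im=cc["img"]
cv2.imwrite("pics/w2.png",im)
an=lambda v:np.degrees(np.arctan2(v[1],v[0]))
```

```text
(array([61.4, -0.9, -1. ]), array([-0.41,  0.07, -0.06])) [ 0.55458685 -0.15508187  0.1634342 ]
```

View pics/w2.png

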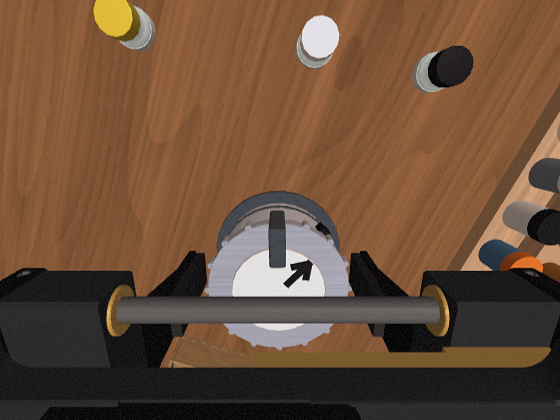

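The tab at (277,238) is centred between the fingers, so I'll descend and grip.

>>> play_rows(
  motion=[
    [[20,-1,-1],[0,0,0],1],
    [[40,-1,-1],[0,0,0],1],
    [[55,-1,-1],[0,0,0],1],
    [[61,-1,-1],[0,0,0],1],
    [[61,-1,-1],[0,0,0],1],
    [[61,-1,-1],[0,0,0],1],
  ],
)

```text
time_s: 3.25
position: [0.5538, -0.1538, 0.1026]
tcp_rot: [[0.002, 0.936, 0.353], [-0.001, 0.353, -0.936], [-1.0, 0.001, 0.002]]
force: [-0.5, -0.9, 0.0]
opening: 1.001
```

>>> play_rows(
  motion=[
    [[0,0,0],[0,0,0],0],
    [[0,0,0],[0,0,0],0],
    [[0,0,0],[0,0,0],0],
    [[0,0,0],[0,0,0],0],
    [[0,0,0],[0,0,0],0],
    [[0,0,0],[0,0,0],0],
    [[0,0,0],[0,0,0],0],
    [[0,0,0],[0,0,0],0],
  ],
)

```text
time_s: 4.05
position: [0.553, -0.1534, 0.1015]
tcp_rot: [[-0.0, 0.936, 0.353], [0.0, 0.353, -0.936], [-1.0, -0.0, -0.0]]
force: [0.7, -0.3, -0.1]
opening: 0.361
```

Run:
```python
from rig import bot
from h import *
s=bot.read_state();print(s["position"],s["force"],s["moment"],s["opening"],s["time_s"])
R0=s["tcp_rot"];y=np.degrees(np.arctan2(R0[1,1],R0[0,1]));print("yang",y)
C=np.array([.5744,-.2101]);v=s["position"][:2]-C
print("r,ang",np.hypot(*v),np.degrees(np.arctan2(v[1],v[0])))
for d in range(6,49,6):
    v2=Ro.from_euler('z',-d,degrees=True).apply([*v,0])[:2]
    print(d,plan(s,[*(C+v2),s["position"][2]],y-d))
c=bot.capture("wrist");cv2.imwrite("pics/w3.png",c["img"])
```

```text
[ 0.55295704 -0.15337256  0.10150688] [ 0.74470067 -0.33718288 -0.06004778] [-0.03670891 -0.10438703 -0.03903441] 0.3608812010779859 4.05
yang 20.677606235376224
r,ang 0.060644890839061466 110.7065820711455
6 (array([-0. ,  6.3,  0.3]), array([ 6., -0.,  0.]))
12 (array([-0. , 12.6,  1.3]), array([12., -0.,  0.]))
18 (array([-0. , 18.7,  3. ]), array([ 1.8e+01, -0.0e+00,  1.0e-02]))
24 (array([-0. , 24.7,  5.2]), array([ 2.4e+01, -0.0e+00,  1.0e-02]))
30 (array([-0. , 30.3,  8.1]), array([ 3.e+01, -0.e+00,  1.e-02]))
36 (array([-0. , 35.7, 11.6]), array([ 3.6e+01, -0.0e+00,  1.0e-02]))
42 (array([-0. , 40.6, 15.6]), array([ 4.2e+01, -0.0e+00,  1.0e-02]))
48 (array([-0. , 45.1, 20. ]), array([ 4.8e+01, -0.0e+00,  1.0e-02]))
```

View pics/w3.png

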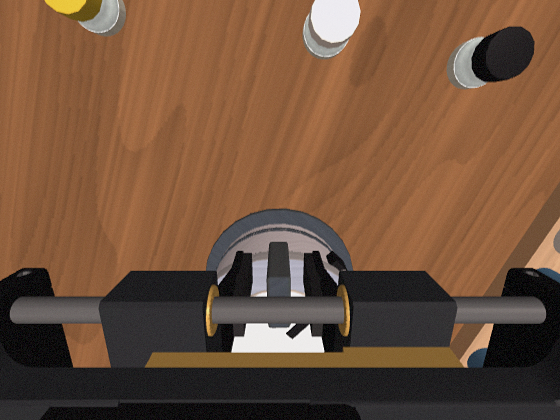

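Still closing, with the fingers at about (243,..) and (313,..) around the tab at 279.

>>> play_rows(
  motion=[
    [[0,0,0],[0,0,0],0],
    [[0,0,0],[0,0,0],0],
    [[0,0,0],[0,0,0],0],
    [[0,0,0],[0,0,0],0],
    [[0,0,0],[0,0,0],0],
    [[0,0,0],[0,0,0],0],
  ],
)

```text
time_s: 4.7
position: [0.5534, -0.1532, 0.1016]
tcp_rot: [[0.001, 0.936, 0.353], [0.0, 0.353, -0.936], [-1.0, 0.001, 0.0]]
force: [3.0, 2.0, -1.4]
opening: 0.133
```

>>> play_rows(
  motion=[
    [[0,5.3,0.2],[5,0,0],0],
    [[0,10.5,0.9],[10,0,0],0],
    [[0,15.7,2.1],[15,0,0],0],
    [[0,20.7,3.7],[20,0,0],0],
    [[0,25.6,5.7],[25,0,0],0],
    [[0,30.3,8.1],[30,0,0],0],
    [[0,34.8,11],[35,0,0],0],
    [[0,38.1,13.5],[39,0,0],0],
  ],
)

```text
time_s: 5.5
position: [0.5952, -0.1517, 0.1016]
tcp_rot: [[0.003, 0.948, -0.317], [0.001, -0.317, -0.948], [-1.0, 0.003, -0.002]]
force: [6.1, 3.3, -2.6]
opening: 0.134
```

>>> play_rows(
  motion=[
    [[0,0,0],[0,0,0],0],
    [[0,0,0],[0,0,0],0],
    [[0,0,0],[0,0,0],0],
  ],
)

```text
time_s: 5.8
position: [0.5958, -0.1519, 0.1016]
tcp_rot: [[0.005, 0.949, -0.315], [0.001, -0.315, -0.949], [-1.0, 0.004, -0.002]]
force: [6.6, 4.3, -3.7]
opening: 0.135
```

Run:
```python
from rig import bot
from h import *
s=bot.read_state();R0=s["tcp_rot"];y=np.degrees(np.arctan2(R0[1,1],R0[0,1]));print("yang",y)
C=np.array([.5744,-.2101]);v=s["position"][:2]-C
print("r,ang",np.hypot(*v),np.degrees(np.arctan2(v[1],v[0])),s["force"],s["moment"])
for n in ("wrist","top","side"):
  c=bot.capture(n);cv2.imwrite(f"pics/{n}4.png",c["img"])
```

```text
yang -18.365885889904618
r,ang 0.06200446235317776 69.85840522004884 [ 6.61167379  4.30204827 -3.70122476] [ 0.71640963 -1.12496078  0.21116393]
```

View pics/wrist4.png

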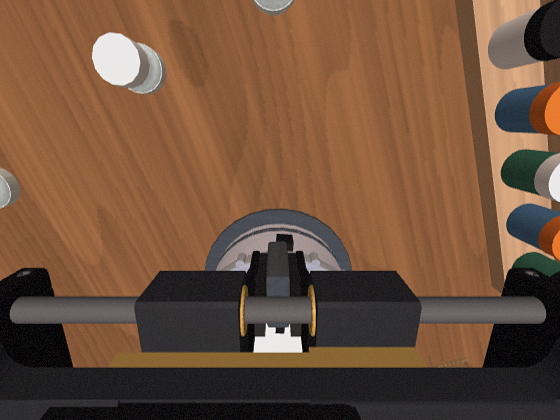

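The tab at (278,265) is still gripped. I'll release it and rise to check.

>>> play_rows(
  motion=[
    [[0,0,0],[0,0,0],0.5],
    [[0,0,0],[0,0,0],0.5],
    [[0,0,0],[0,0,0],0.5],
    [[0,0,0],[0,0,0],0.5],
    [[0,0,0],[0,0,0],0.5],
    [[0,0,0],[0,0,0],0.5],
  ],
)

```text
time_s: 6.55
position: [0.5932, -0.1527, 0.1016]
tcp_rot: [[-0.0, 0.949, -0.315], [-0.0, -0.315, -0.949], [-1.0, -0.0, 0.0]]
force: [0.0, 0.5, 0.4]
opening: 0.489
```

>>> play_rows(
  motion=[
    [[-20,0,0],[0,0,0],0.5],
    [[-50,0,0],[0,0,0],0.5],
    [[-85,0,0],[0,0,0],0.5],
    [[-110,0,0],[0,0,0],0.5],
    [[-120,0,0],[0,0,0],0.5],
    [[-120,0,0],[0,0,0],0.5],
    [[-120,0,0],[0,0,0],0.5],
  ],
)

```text
time_s: 7.25
position: [0.5925, -0.1522, 0.2204]
tcp_rot: [[-0.002, 0.949, -0.314], [0.001, -0.314, -0.949], [-1.0, -0.002, -0.0]]
force: [-0.4, -0.6, -0.4]
opening: 0.497
```

Run:
```python
from rig import bot
from h import *
c=bot.capture("wrist");im=c["img"];cv2.imwrite("pics/w5.png",im)
np.savez("w5.npz",**{k:np.array(v) for k,v in c.items()})
cv2.imwrite("pics/w5c.png",cv2.resize(im[170:310,210:350],None,fx=4,fy=4,interpolation=cv2.INTER_CUBIC))
print(bot.read_state()["position"],bot.read_state()["force"])
```

```text
[ 0.59226496 -0.15209759  0.21979415] [-0.41831847  0.38001128 -0.31588144]
```

View pics/w5c.png

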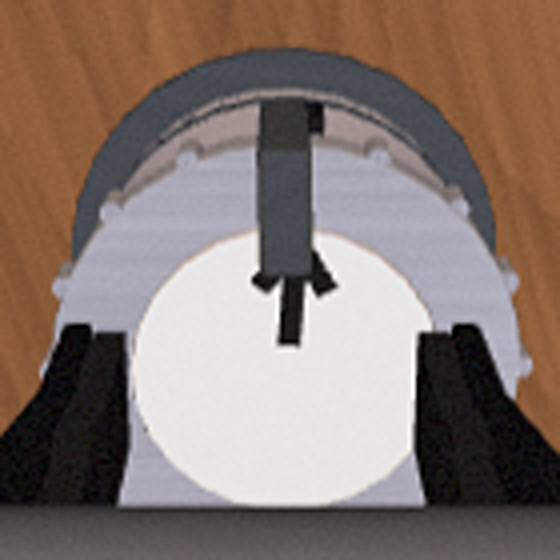

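The arrow shaft runs (288,345)→(293,280), leaning slightly right. The tab's top face runs (285,275)→(284,148), so a few degrees remain. Quantifying that now.

Run:
```python
from rig import bot
from h import *
c=dict(np.load("w5.npz"));im=c["img"]
an=lambda v:np.degrees(np.arctan2(v[1],v[0]))
f=lambda u,v:(210+(u+.5)/4-.5,170+(v+.5)/4-.5)
L=lambda u,v,z:ray(c,f(u,v),z)[:2]
# lid ellipse from upper/side edges by mask
m=(im.min(2)>205).astype(np.uint8)[226:296,240:322]
m=cv2.morphologyEx(m,cv2.MORPH_OPEN,np.ones((2,2)))
k=max(cv2.findContours(m,0,2)[0],key=cv2.contourArea)[:,0]+[240,226]
W=np.array([ray(c,p,.093)[:2] for p in k])
# circle LS with known-r robust
from scipy.optimize import least_squares
r=least_squares(lambda q:np.hypot(*(W-q).T)-.042,[.574,-.21],loss="soft_l1",f_scale=.0005)
C=r.x;print("C",C,np.median(abs(r.fun)))
# arrow shaft centroid per row, below tab
g=im.max(2).astype(float);pts=[]
for v in range(240,256):
    w=np.clip(190-g[v,276:291],0,None)
    if w.sum()>250: 
        pts.append((276+(w*np.arange(15)).sum()/w.sum(),v))
print(np.round(pts,1).tolist())
S=np.array([ray(c,p,.093)[:2] for p in pts])
sh=[p for p in pts if p[1]>=243];S=np.array([ray(c,p,.093)[:2] for p in sh])
vx=cv2.fitLine(S.astype(np.float32),cv2.DIST_L2,0,1e-6,1e-6).ravel()
d=vx[:2]*np.sign(vx[1]);print("arrow line",an(d),"shaft centroid",an(S.mean(0)-C),"wings mid",an((L(262,287,.093)+L(327,287,.093))/2-C))
# tab top face: left/right edges rows
tab=[]
for v in range(208,238):
    row=(im[v,265:300].max(1)<125)
    x=np.where(row)[0]; 
    if len(x): tab.append((265+(x.min()+x.max())/2,v,len(x)))
print(tab[::4])
T=np.array([ray(c,p[:2],.135)[:2] for p in tab if 10<=p[2]<=15]);
vx=cv2.fitLine(T.astype(np.float32),cv2.DIST_L2,0,1e-6,1e-6).ravel();d=vx[:2]*np.sign(vx[1])
print("tab line",an(d),"mid",an(T.mean(0)-C),np.hypot(*(T.mean(0)-C)))
i=L(285,275,.135);o=L(284,148,.135);print(an(o-i),an((i+o)/2-C))
```

```text
C [ 0.57563085 -0.21537088] 0.00238703649040976
[[283.1, 240.0], [283.1, 241.0], [283.7, 242.0], [284.0, 243.0], [282.7, 244.0], [282.5, 245.0], [282.5, 246.0], [282.4, 247.0], [282.3, 248.0], [282.3, 249.0], [282.2, 250.0], [282.1, 251.0], [282.1, 252.0], [282.0, 253.0], [281.7, 254.0], [281.7, 255.0]]
arrow line 65.355545 shaft centroid 72.32018957264191 wings mid 70.35302695064688
[(np.float64(280.5), 208, 14), (np.float64(280.5), 212, 14), (np.float64(280.5), 216, 14), (np.float64(280.5), 220, 14), (np.float64(280.5), 224, 14), (np.float64(281.0), 228, 13), (np.float64(281.5), 232, 14), (np.float64(282.5), 236, 16)]
tab line 74.26124 mid 73.72454261718347 0.0654933193210403
72.24313815569305 73.79391874384811
```

Run:
```python
from h import *
c=dict(np.load("w5.npz"))
an=lambda v:np.degrees(np.arctan2(v[1],v[0]))
f=lambda u,v:(210+(u+.5)/4-.5,170+(v+.5)/4-.5)
L=lambda u,v,z:ray(c,f(u,v),z)[:2]
P=np.array([L(u,v,.093) for u,v in [(133,365),(142,315),(170,270),(215,240),(240,232),(320,233),(360,244),(400,270),(428,310),(170,470),(215,497),(360,494),(400,465),(250,506)]])
A=np.c_[2*P,np.ones(len(P))];q=np.linalg.lstsq(A,(P**2).sum(1),rcond=None)[0];C=q[:2];print(C,np.sqrt(q[2]+C@C))
tail=L(288,345,.093);tipd=L(293,282,.093);w=(L(262,287,.093)+L(327,287,.093))/2
print("shaft",an(tipd-tail),"tail",an(tail-C),"wings",an(w-C),"shafttop",an(tipd-C))
i=L(285.5,275,.135);o=L(284,148,.135);print("tab",an(o-i),an((i+o)/2-C),np.hypot(*((i+o)/2-C)))
```

```text
[ 0.57514757 -0.211497  ] 0.04198270993355148
shaft 67.72775001323018 tail 67.07252662060364 wings 66.39054685344296 shafttop 67.51413496409712
tab 72.46015183444692 72.27400976372834 0.060353250840555865
```

The fit is consistent: lid radius 41.98 mm, arrow 67.3°, tab 72.3°. About 4.8° clockwise remains, so I'll re-grip and turn that far.

>>> play_rows(
  motion=[
    [[20,0,0],[0,0,0],0.5],
    [[50,0,0],[0,0,0],0.5],
    [[80,0,0],[0,0,0],0.5],
    [[105,0,0],[0,0,0],0.5],
    [[119,0,0],[0,0,0],0.5],
    [[119,0,0],[0,0,0],0.5],
    [[119,0,0],[0,0,0],0.5],
  ],
)

```text
time_s: 8.0
position: [0.5935, -0.1526, 0.1023]
tcp_rot: [[-0.0, 0.949, -0.314], [0.0, -0.314, -0.949], [-1.0, -0.0, -0.0]]
force: [0.4, -0.6, 0.5]
opening: 0.501
```

>>> play_rows(
  motion=[
    [[0,0,0],[0,0,0],0],
    [[0,0,0],[0,0,0],0],
    [[0,0,0],[0,0,0],0],
    [[0,0,0],[0,0,0],0],
    [[0,0,0],[0,0,0],0],
    [[0,0,0],[0,0,0],0],
    [[0,0,0],[0,0,0],0],
  ],
)

```text
time_s: 8.7
position: [0.5948, -0.1529, 0.1031]
tcp_rot: [[0.003, 0.949, -0.314], [-0.001, -0.314, -0.949], [-1.0, 0.003, 0.0]]
force: [3.6, 0.6, 0.7]
opening: 0.137
```

>>> play_rows(
  motion=[
    [[0,1.5,0],[1.4,0,0],0],
    [[0,3,0.1],[2.8,0,0],0],
    [[0,4.9,0.2],[4.7,0,0],0],
    [[0,4.9,0.2],[4.7,0,0],0],
    [[0,4.9,0.2],[4.7,0,0],0],
    [[0,4.9,0.2],[4.7,0,0],0],
  ],
)

```text
time_s: 9.3
position: [0.5996, -0.1547, 0.1031]
tcp_rot: [[0.004, 0.92, -0.391], [-0.001, -0.391, -0.92], [-1.0, 0.004, -0.001]]
force: [5.0, -0.4, 0.8]
opening: 0.138
```

>>> play_rows(
  motion=[
    [[0,0,0],[0,0,0],0.5],
    [[0,0,0],[0,0,0],0.5],
    [[0,0,0],[0,0,0],0.5],
    [[0,0,0],[0,0,0],0.5],
    [[0,0,0],[0,0,0],0.5],
    [[0,0,0],[0,0,0],0.5],
    [[0,0,0],[0,0,0],0.5],
  ],
)

```text
time_s: 10.0
position: [0.5978, -0.1542, 0.1025]
tcp_rot: [[-0.0, 0.92, -0.391], [0.0, -0.391, -0.92], [-1.0, -0.0, 0.0]]
force: [-0.6, -0.6, -0.3]
opening: 0.491
```

>>> play_rows(
  motion=[
    [[-20,0,0],[0,0,0],0.5],
    [[-50,0,0],[0,0,0],0.5],
    [[-85,0,0],[0,0,0],0.5],
    [[-110,0,0],[0,0,0],0.5],
    [[-120,0,0],[0,0,0],0.5],
    [[-120,0,0],[0,0,0],0.5],
    [[-120,0,0],[0,0,0],0.5],
  ],
)

```text
time_s: 10.7
position: [0.5971, -0.1539, 0.2213]
tcp_rot: [[-0.002, 0.92, -0.391], [0.001, -0.391, -0.92], [-1.0, -0.002, -0.0]]
force: [-0.4, 0.3, 0.4]
opening: 0.496
```

Run:
```python
from rig import bot
from h import *
c=bot.capture("wrist");im=c["img"]
np.savez("w6.npz",**{k:np.array(v) for k,v in c.items()})
cv2.imwrite("pics/w6c.png",cv2.resize(im[170:310,210:350],None,fx=4,fy=4,interpolation=cv2.INTER_CUBIC))
```

```text
(no output)
```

View pics/w6c.png

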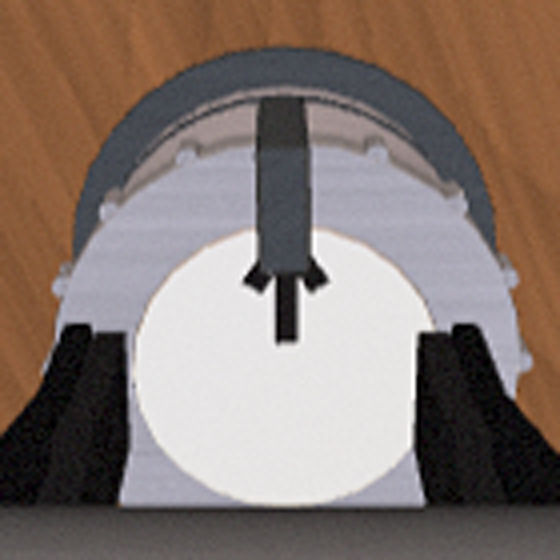

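The arrow's shaft at (286,340→275) is now vertical. The wing tips at 246 and 328 show almost equally on both sides of the tab (258–311). Quantifying, with the top view as an independent check once the arm is clear.

Run:
```python
from h import *
c=dict(np.load("w6.npz"))
an=lambda v:np.degrees(np.arctan2(v[1],v[0]))
f=lambda u,v:(210+(u+.5)/4-.5,170+(v+.5)/4-.5)
L=lambda u,v,z:ray(c,f(u,v),z)[:2]
P=np.array([L(u,v,.093) for u,v in [(134,365),(142,318),(170,270),(215,240),(240,231),(320,232),(360,244),(400,270),(428,310),(170,468),(215,497),(360,494),(400,465),(250,505)]])
A=np.c_[2*P,np.ones(len(P))];q=np.linalg.lstsq(A,(P**2).sum(1),rcond=None)[0];C=q[:2];print(C,np.sqrt(q[2]+C@C))
tail=L(286.5,343,.093);td=L(286.5,278,.093);w=(L(246,281,.093)+L(328,281,.093))/2
print("shaft",an(td-tail),"tail",an(tail-C),"wings",an(w-C),"top",an(td-C))
i=L(285,272,.135);o=L(283,148,.135);print("tab",an(o-i),an((i+o)/2-C),np.hypot(*((i+o)/2-C)))
```

```text
[ 0.57495964 -0.2121149 ] 0.04206777040421078
shaft 67.14780754560566 tail 65.99043386449162 wings 66.4777063491136 top 66.76531937749387
tab 67.98553339072907 67.86411838663906 0.06075819522995148
```

>>> play_rows(
  motion=[
    [[-10,-40,15],[0,0,0],0.5],
    [[-20,-75,35],[0,0,0],0.5],
    [[-20,-105,65],[0,0,0],0.5],
    [[-20,-130,100],[0,0,0],0.5],
    [[-20,-150,140],[0,0,0],0.5],
    [[-20,-170,180],[0,0,0],0.5],
    [[-20,-190,220],[0,0,0],0.5],
    [[-20,-190,220],[0,0,0],0.5],
  ],
)

```text
time_s: 11.55
position: [0.3335, -0.285, 0.2413]
tcp_rot: [[-0.003, 0.918, -0.397], [0.001, -0.397, -0.918], [-1.0, -0.003, 0.0]]
force: [0.7, -0.7, 0.1]
opening: 0.497
```

Run:
```python
from rig import bot
from h import *
c=bot.capture("top");im=c["img"];cv2.imwrite("pics/t7.png",im)
np.savez("t7.npz",**{k:np.array(v) for k,v in c.items()})
cv2.imwrite("pics/t7c.png",cv2.resize(im[165:270,340:460],None,fx=5,fy=5,interpolation=cv2.INTER_CUBIC))
```

```text
(no output)
```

View pics/t7c.png

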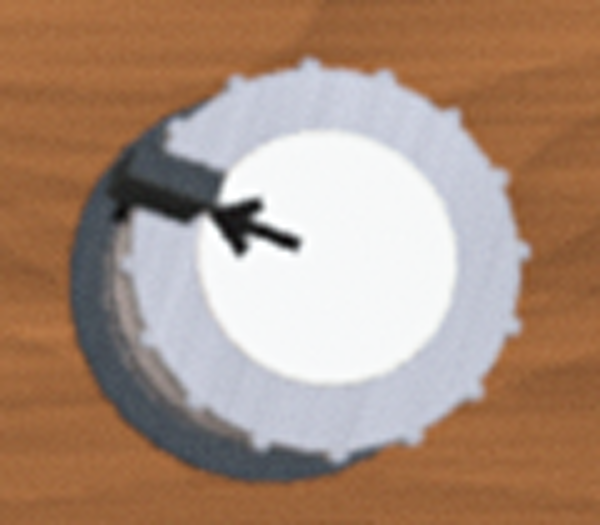

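Top view: the tab (inner end near (205,190)) continues the arrow's line. The collar's teeth shifted by about 42.4°, which matches the vision result of roughly 1° short of the arrow and not past it. The narrow pot wasn't touched, and the arm is clear.

Run:
```python
from rig import bot
s=bot.read_state();print(s["time_s"],s["force"],abs(s["qvel"]).max());print(bot.hand_in())
```

```text
11.6 [ 0.75912591 -0.25226723 -0.15391285] 3.9368653270627796
the job is handed in; nothing more can be done
None
```

I turned the wide pot's collar clockwise by about 43°, in two grips of its tab (39° and then 4.7°). Then I released it, moved the arm clear and handed the job in at 11.6 s.

- **Tab position:** the last wrist view put the tab at about 67.9° and the arrow at 66–67°. That leaves it about 1° short of the arrow, not past it. The collar's teeth in the top view moved about 42.4°, which also suggests 1° short. I left this uncorrected because it is close to how well I could measure the arrow: its readings scattered between about 66° and 68°.
- **Forces:** the wrist force never read above about 9 N.
- **Narrow pot:** the arm never went near it, but I did not measure its collar again at the end.
- **At hand-in:** the arm was touching nothing but still settling slightly, at about 4°/s on one joint.

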